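Set the hold-down screw of the frame repair jig

TASK

Screw the black knob on the sloping frame repair jig clockwise, regripping as often as needed, until the screw bottoms with its orange shoe on the wooden end bar. Then back it off a quarter of a turn, so that repaired bars can just slide under the shoe, and let go. Leave the other things on the table where they are.

Things in the scene. Friction and masses are not known exactly. Their poses are not given: they have to be found in the camera images.
- jig: Fixed beech repair jig: a small desk, 160 x 200 mm bed sloping 30 deg towards the robot. Origin: centre of its underside on the table; z up, x towards its high back edge, y along the bed. The clamp screw stands square to the bed: its axis leans 30 deg from vertical, from shoe to knob along (-0.5, 0, 0.866) in the jig's frame, so the gripper must tilt 30 deg to line up with it.
- knob (a point): Centre of the black knurled round knob on the screw: 40 mm diameter, 24 mm high along the tilted screw axis, with a white line from the middle of its top to the rim and down its side that shows its turn. It moves with the screw. Below the knob an 11 mm stem is bare for 34 mm (bottomed) to 44 mm (joint 0) down to the bridge, so fingertips may reach past the knob.
- bar (a point): Middle of the top face of the 232 x 35 x 10 mm wooden end bar that lies on the bed along the jig's y, right under the screw; on the screw axis, about 69 mm above the table. 36 to 46 mm above it along the axis is a dark steel bridge, 126 mm along y and 64 mm across, that carries the screw.
- screw (a joint): Turn of the screw in rad, growing clockwise seen from above the knob (screwing in). 5 mm per turn: knob and orange shoe go down along the axis as it is screwed in. At 0 the shoe is 10 mm off the bar; at 12.57 (two turns) it sits on the bar and the screw stops dead; fingers then slip on the knob. Starts between 2.4 and 5.2. Takes about 0.07 N m to turn; stays where left.
- hive_tool: Loose matte black steel hive tool lying flat beside the jig, 243 mm long along its x, up to 50 mm wide, 5 mm thick with a 22 mm high hooked end at its -x end. Origin: underside, near the middle.
- mallet: Loose stubby wooden mallet lying beside the jig: head 60 mm diameter, 95 mm long along its y; handle 24 mm thick sticking out to 155 mm along its -x. Origin: under the head.
- brass_hinge: Loose open brass hinge lying flat in front of the jig, 64 x 62 mm, 8 mm high. Origin: centre of underside.
- trap_cone: Loose green plastic swarm trap entrance cone, base 84 mm diameter, 55 mm high, in front of the jig. Origin: centre of underside.
- glue_bottle: Loose white glue bottle with orange cap, 56 mm diameter, 150 mm high, at one side of the table. Origin: centre of underside.
- pin_jar: Loose amber jar with brass lid, 64 mm diameter, 85 mm high, at the other side of the table. Origin: centre of underside.

How it is judged:
By the outcome, as a careful person would: the job done as asked, in the order asked, and still so for the second after the job is handed in, with the robot touching nothing.
It also fails if it takes over 72 s, if anything falls off the work surface, if the arm or the gripper's body presses on something with over 40 N, if the wrist force passes 120 N, or if a joint passes its speed limit or range.

ROBOT

A 6-joint arm with a two-finger parallel gripper is mounted at the origin on the work surface. World frame = base frame: x ahead of the robot, y to its left, z up, the work surface at z = 0. Lengths are in mm, angles in rad, forces in N, time in s.
With the tool pointing down it reaches from about 350 to 875 mm from the base axis. Payload 4.2 kg.
Tool frame: the origin (TCP) lies midway between the tips of the shut fingers; the grasp point (between the pads) lies 19 mm behind it; z points along the fingers, y is the line along which they close (so a half turn about z gives the same grasp; the last joint's range is limited). The gripper opens to 85 mm and grips with 20 to 120 N. Pads are 22 mm wide; open, the fingers measure 114 mm over their backs; the gripper's body (76 mm by 85 mm) begins 54 mm behind the grasp point. The pads swing forward as they close: fully open they stand 13 mm farther back than shut.
Start: joints at [1.584, 0.385, 0.008, 0, -1.194, -0.259], TCP at [152.051, 606.201, 231.312] pointing down, gripper open.
Joint ranges: [-3.14, 3.14], [-1.21, 2.06], [-1.07, 1.41], [-3.16, 2.05], [-2.99, -0.16], [-3.1, 3.1]. Speed limits (rad/s): [2.79, 2.79, 3.14, 3.14, 3.14, 3.14].

INTERFACE

Orientations are given as a unit quaternion [x, y, z, w].
In Python, from bench import sensors, get_image, camera_params, job_done gives the robot as it stands.
- The arm moves only by the tool servo_tool, never from a script. Its argument "motion" is a list of rows, each an object with "travel": the shift along the tool's x, y, z as a fraction of full scale, a list of three; "rot": the turn, a rotation vector about the tool's x, y, z as a fraction of full scale, a list of three; "hand": the opening, from 0 (shut) to 1 (fully open). In form: [{"travel": [x, y, z], "rot": [wx, wy, wz], "hand": hand}, ...]. A call has 1 to 10 rows; each row shifts and turns the commanded pose from where the row before left it, along the tool's axes as they then stand; what a row does not reach is not made up. Full scale, the value 1, is 25 cm for a shift and 360 degrees for a turn. A row lasts 1/12 s, in which the tool goes at most 41.7 mm and 7.16 degrees, less where a joint would pass 70% of its speed; a pose out of reach is approached as far as the arm can. A call with a number of a shift or a turn outside -1 to 1 is refused whole. A call with a gripper value outside its range is refused whole. The fingers move at their own pace and stop on an object; the grip force is fixed at half the most. Time passes only in rows, so rows that do not move let the fingers close. It gives the time, the measured TCP pose, the force, the opening and the grip force at its end, in the units of the state.
- sensors.read_state(): the state, without advancing time (a new reading comes with each control period).
- get_image(name): name is "side" or "top"; returns (picture, depth): 420x560x3 uint8, red, green, blue; 420x560 float32, mm along the optical axis (not along the pixel's ray), 0 where there is no reading.
- camera_params(name): a dict with "camera_matrix" (3x3 intrinsics, pixels), "dist" ([k1, k2, p1, p2, k3] as OpenCV has them; the pictures are not rectified), "R" (3x3) and "t" (3): a world point X has camera coordinates R X + t. Camera axes: x right, y down, z forward; pixel columns grow to the right and rows downward; lengths in mm; the calibration is good to about 2 mm. A picture is of the moment at which its call begins. camera_params takes no time and is no camera call.
- job_done(): hands the job in; it is judged then, once.
The state is a dict: "clock": time; "joints": joint angles; "joint_vel": joint speeds; "joint_efforts": joint torques, N m; "position": TCP position; "ee_rot": TCP orientation; "contact_force": force on the tool from outside, world axes, zero at the start; "wrist_torque": the same for the moment, N m; "gripper_width": finger opening in mm; "grasp_force": force on a finger pad.
Only numpy, scipy, OpenCV 4.12 (cv2) and the standard library are available. Lean on these libraries where they do the work, as an engineer would, in place of code of your own. Each camera call takes 0.05 s, during which the arm holds its last target. There are 200 camera calls.

## Working session

There is one attempt and no reset: what is moved stays moved. The work goes in short steps, Python scripts to look and compute and a tool call to move; the robot and the scene stay as the last step left them, time stands still between calls to the robot, and variables do not carry over. Pictures are saved under pics/ and viewed, at most 10 in all, crops included, and the job is handed in when it is done.

Besides the shell and the picture viewer there is one more tool, called as name(argument=value, ...) on one line, values as JSON. servo_tool: Moves the arm, as the interface text tells. Its arguments: {"type":"object","properties":{"motion":{"type":"array"}},"required":["motion"]}

```bash
ls; mkdir -p pics
python3 - <<'E'
from bench import sensors,get_image,camera_params
import cv2,numpy as np
print(sensors.read_state())
for n in("side","top"):
    im,d=get_image(n); cv2.imwrite(f"pics/{n}0.png",im[:,:,::-1]); np.savez(f"{n}0.npz",im=im,d=d)
    p=camera_params(n); print(n,{k:np.round(v,3).tolist() for k,v in p.items()})
E
```

```text
pics
{'clock': 0.0, 'joints': array([ 1.58362494e+00,  3.85564006e-01,  6.63079121e-03, -5.28540569e-04,
       -1.19404813e+00, -2.58573411e-01]), 'joint_vel': array([-1.89314273e-05, -9.65485404e-05,  2.28897769e-04,  7.64847372e-04,
        1.04857811e-04, -6.43073790e-04]), 'joint_efforts': array([-1.30682874e-03, -3.92288911e+01,  1.88398021e+01,  4.18617457e+00,
       -4.64544370e-03, -3.36777262e-06]), 'position': array([151.89682145, 605.64272914, 230.21467905]), 'ee_rot': array([ 9.92448104e-01, -1.22660132e-01, -9.55715023e-05,  1.11569474e-03]), 'contact_force': array([-0.38746763,  0.22463736, -1.1966303 ]), 'wrist_torque': array([0.00604863, 0.00583533, 0.01538196]), 'grasp_force': 0.0, 'gripper_width': 85.63347187458024}
side {'camera_matrix': [[505.872, 0.0, 280.039], [0.0, 505.872, 207.176], [0.0, 0.0, 1.0]], 'dist': [0.032, 0.0, 0.0, 0.0, 0.0], 'R': [[0.924, -0.382, -0.024], [-0.217, -0.47, -0.855], [0.316, 0.795, -0.517]], 't': [-499.311, 244.347, 1678.045]}
top {'camera_matrix': [[499.749, 0.0, 281.025], [0.0, 499.749, 202.329], [0.0, 0.0, 1.0]], 'dist': [0.033, 0.0, 0.0, 0.0, 0.0], 'R': [[-0.0, -1.0, 0.01], [-0.999, -0.0, -0.044], [0.044, -0.01, -0.999]], 't': [-20.557, 539.259, 1515.815]}
```

View pics/side0.png

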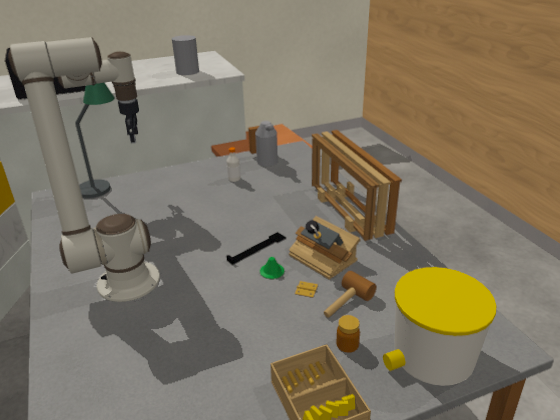

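View pics/top0.png

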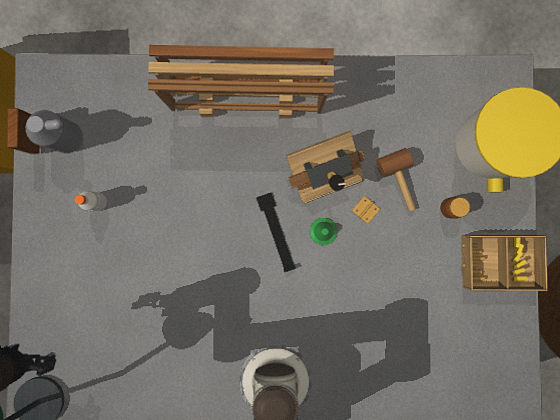

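The side view shows the jig near (325,245) with its knob at about (313,228). In the top view the knob is at about (338,181), with the hive tool left, the cone and hinge in front, and the mallet right.

```bash
cat > h.py <<'E'
import cv2,numpy as np
from bench import sensors,get_image,camera_params
from scipy.spatial.transform import Rotation as Ro
def cloud(n,d):
    p=camera_params(n);K=np.array(p["camera_matrix"],float);D=np.array(p["dist"],float)
    v,u=np.mgrid[0:420,0:560]
    q=cv2.undistortPoints(np.stack([u,v],-1).reshape(-1,1,2).astype(float),K,D).reshape(420,560,2)
    X=np.dstack([q,np.ones((420,560))])*d[...,None]
    return (X-np.array(p["t"]))@np.array(p["R"])
def proj(n,P):
    p=camera_params(n)
    return cv2.projectPoints(np.atleast_2d(P).astype(float),cv2.Rodrigues(np.array(p["R"],float))[0],np.array(p["t"],float),np.array(p["camera_matrix"],float),np.array(p["dist"],float))[0].reshape(-1,2)
E
python3 - <<'E'
from h import *
for n,(x0,x1,y0,y1) in {"top":(280,380,125,210),"side":(280,370,205,280)}.items():
    f=np.load(n+"0.npz");im,d=f["im"],f["d"];P=cloud(n,d)
    cv2.imwrite(f"pics/{n}crop.png",cv2.resize(im[y0:y1,x0:x1,::-1],None,fx=7,fy=7,interpolation=cv2.INTER_CUBIC))
    g=np.zeros(d.shape,bool);g[y0:y1,x0:x1]=1
    dark=(im.max(2)<45)&g&(P[...,2]>100)
    c,l,s,cc=cv2.connectedComponentsWithStats(dark.astype(np.uint8))
    for i in range(1,c):
        if s[i,4]>15: print(n,s[i],cc[i],P[l==i].mean(0).round(1),np.percentile(P[l==i],[5,95],axis=0).round(0).tolist())
    if n=="top":
        h=cv2.cvtColor(im,cv2.COLOR_RGB2HSV);bed=g&(h[...,0]>10)&(h[...,0]<25)&(h[...,1]>90)&(im[...,0]>120)&(P[...,2]>15)
        Q=P[bed]
        for _ in range(8):
            m=Q.mean(0);nn=np.linalg.svd(Q-m)[2][2];nn*=np.sign(nn[2]);r=(Q-m)@nn;Q=Q[abs(r)<max(3,1.5*r.std())]
        print("bed",len(Q),m,nn,np.degrees(np.arccos(nn[2])),np.degrees(np.arctan2(-nn[1],-nn[0])))
        cv2.imwrite
        mk=((h[...,1]>80)&g&(P[...,2]>8)|dark).astype(np.uint8)
        br=g&(im.max(2)<75)&(P[...,2]>95)
        for M in(mk,br.astype(np.uint8)):
            cs=max(cv2.findContours(M,0,1)[0],key=cv2.contourArea);print(cv2.minAreaRect(cs))
E
```

```text
top [329 175  15  16 152] [336.03289474 181.84868421] [ 587.5 -168.3  184.6] [[570.0, -187.0, 156.0], [606.0, -155.0, 178.0]]
bed 1100 [ 657.09756579 -135.96416463   74.20918135] [-0.46804545 -0.17995126  0.86518842] 30.095772927759256 21.030448699981026
((326.1417236328125, 166.86856079101562), (51.40579605102539, 78.3292236328125), 68.96248626708984)
((331.5297546386719, 174.03477478027344), (35.20573043823242, 44.846771240234375), 67.89054870605469)
side [315 222   4   9  19] [316.68421053 226.31578947] [ 596.6 -184.4  163.7] [[591.0, -190.0, 154.0], [601.0, -176.0, 172.0]]
side [306 224  10  10  44] [310.09090909 229.34090909] [ 575.  -180.5  155.5] [[566.0, -190.0, 143.0], [584.0, -165.0, 164.0]]
```

View pics/topcrop.png

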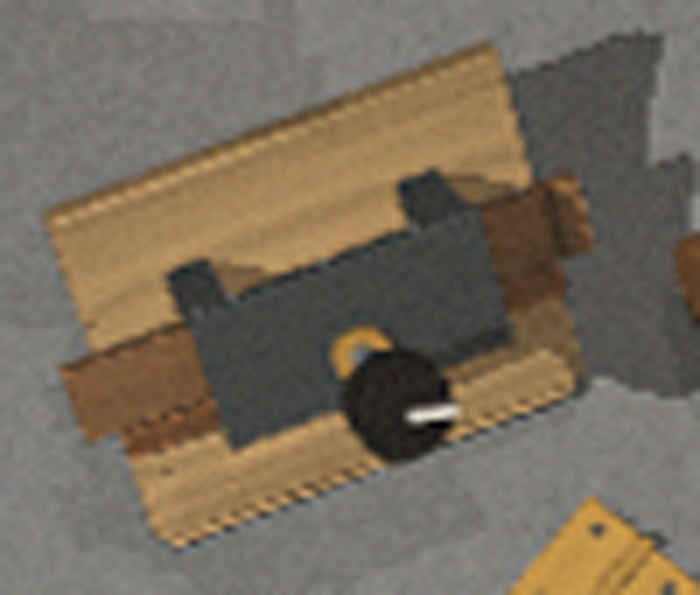

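View pics/sidecrop.png

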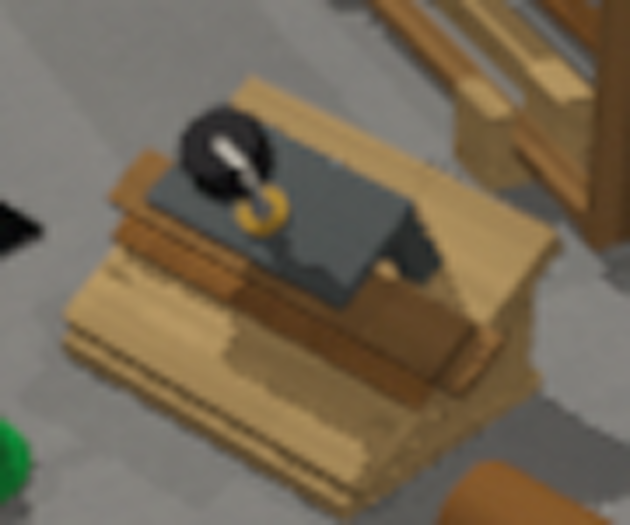

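The top crop shows the jig yawed about 21°, with the knob top centred near full-image pixel (337,183) and the white line pointing right. The side crop shows the knob top centred near (312,227).

```bash
cat >> h.py <<'E'
def ray(n,u,v):
    p=camera_params(n);K=np.array(p["camera_matrix"],float);R=np.array(p["R"]);t=np.array(p["t"])
    q=cv2.undistortPoints(np.array([[[u,v]]],float),K,np.array(p["dist"],float))[0,0]
    d=R.T@np.array([*q,1]);return -R.T@t,d/np.linalg.norm(d)
n=np.array([-.5*np.cos(np.radians(21)),-.5*np.sin(np.radians(21)),.866])
E
python3 - <<'E'
from h import *
a,d=ray("top",336.9,182.9);b,e=ray("side",312.3,226.7)
s=np.linalg.lstsq(np.c_[d,-e],b-a,rcond=None)[0];p,q=a+d*s[0],b+e*s[1]
print("tri",p,q)
z=165;P=a+d*(z-a[2])/d[2];Q=b+e*(z-b[2])/e[2];print(z,P,Q)
st=sensors.read_state();R0=Ro.from_quat(st["ee_rot"])
c=(p+q)/2-12*n;print("knob",c)
via=c+n*100-n*(-0); print("via",via,"shift tool",R0.inv().apply(via-st["position"]))
# rotation to put tool z on -n, minimal, in tool frame
z0=R0.apply([0,0,1]);ax=np.cross(z0,-n);rv=ax/np.linalg.norm(ax)*np.arcsin(np.linalg.norm(ax));print("rot tool deg",np.degrees(R0.inv().apply(rv)))
E
```

```text
tri [ 586.73549059 -173.79367579  158.63217931] [ 586.17639202 -173.57520943  158.55904031]
165 [ 586.20716372 -173.01392528  165.        ] [ 581.90056037 -182.36157812  165.        ]
knob [ 592.05742386 -171.53423491  148.20360981]
via [ 545.37840254 -189.45263239  234.80360981] shift tool [575.20968544 675.4180436   -3.05327282]
rot tool deg [1.73563353e+01 2.45446569e+01 5.17830655e-18]
```

servo_tool(motion=[{"travel": [0.05,0.06,-0.02],"rot": [0,0,0],"hand": 1},{"travel": [0.092,0.108,-0.02],"rot": [0,0,0],"hand": 1},{"travel": [0.092,0.108,-0.02],"rot": [0,0,0],"hand": 1},{"travel": [0.092,0.108,-0.02],"rot": [0,0,0],"hand": 1},{"travel": [0.092,0.108,-0.02],"rot": [0,0,0],"hand": 1},{"travel": [0.092,0.108,0],"rot": [0,0,0],"hand": 1},{"travel": [0.092,0.108,0],"rot": [0,0,0],"hand": 1},{"travel": [0.092,0.108,0],"rot": [0,0,0],"hand": 1},{"travel": [0.092,0.108,0],"rot": [0,0,0],"hand": 1},{"travel": [0.092,0.108,0],"rot": [0,0,0],"hand": 1}])

```text
clock: 0.93
position: [302.3, 300.6, 256.1]
ee_rot: [0.992, -0.122, -0.0, 0.0]
contact_force: [1.0, 0.7, 0.2]
gripper_width: 85.5
grasp_force: 0.0
```

servo_tool(motion=[{"travel": [0.092,0.108,0],"rot": [0,0,0],"hand": 1},{"travel": [0.092,0.108,0],"rot": [0,0,0],"hand": 1},{"travel": [0.092,0.108,0],"rot": [0,0,0],"hand": 1},{"travel": [0.092,0.108,0],"rot": [0,0,0],"hand": 1},{"travel": [0.092,0.108,0],"rot": [0,0,0],"hand": 1},{"travel": [0.092,0.108,0],"rot": [0,0,0],"hand": 1},{"travel": [0.092,0.108,0],"rot": [0,0,0],"hand": 1},{"travel": [0.092,0.108,0],"rot": [0,0,0],"hand": 1},{"travel": [0.05,0.06,0],"rot": [0,0,0],"hand": 1},{"travel": [0,0,0],"rot": [0,0,0],"hand": 1}])

```text
clock: 1.77
position: [437.2, 28.0, 255.7]
ee_rot: [0.992, -0.125, -0.001, 0.001]
contact_force: [0.2, 0.8, -0.4]
gripper_width: 85.4
grasp_force: 0.0
```

```bash
cat > g.py <<'E'
from h import *
def rep(c=None):
    st=sensors.read_state();R=Ro.from_quat(st["ee_rot"])
    print("clk",round(st["clock"],2),"j",st["joints"].round(2),"tcp",st["position"].round(1),"w",round(st["gripper_width"],1),"g",round(float(st["grasp_force"]),1))
    print("F tool",R.inv().apply(st["contact_force"]).round(1),"M tool",R.inv().apply(st["wrist_torque"]).round(3))
    z0=R.apply([0,0,1]);ax=np.cross(z0,-n);rv=ax/np.linalg.norm(ax)*np.arcsin(np.linalg.norm(ax))
    print("tilt err tool deg",np.degrees(R.inv().apply(rv)).round(2),"x ang",np.degrees(np.arctan2(*R.apply([1,0,0])[[1,0]])).round(1))
    if c is not None: print("grasp pt -> c (world, tool)",R.inv().apply(np.array(c)-st["position"]).round(1)+[0,0,19])
E
python3 -c "
from g import *
rep([592.1,-171.5,148.2])"
```

```text
clk 1.77 j [ 0.44  0.04 -0.38  0.   -1.15  0.88] tcp [437.2  28.  255.7] w 85.4 g 0.0
F tool [ 0.1 -0.8  0.4] M tool [ 0.018 -0.011  0.012]
tilt err tool deg [17.43 24.52  0.  ] x ang -14.4
grasp pt -> c (world, tool) [199.6 154.7 126.5]
```

servo_tool(motion=[{"travel": [0.07,0.082,0],"rot": [0,0,0],"hand": 1},{"travel": [0.07,0.082,0],"rot": [0,0,0],"hand": 1},{"travel": [0.07,0.082,0],"rot": [0,0,0],"hand": 1},{"travel": [0.07,0.082,0],"rot": [0,0,0],"hand": 1},{"travel": [0.07,0.082,0],"rot": [0,0,0],"hand": 1},{"travel": [0.07,0.082,0],"rot": [0,0,0],"hand": 1},{"travel": [0.07,0.082,0],"rot": [0,0,0],"hand": 1},{"travel": [0.07,0.082,0],"rot": [0,0,0],"hand": 1},{"travel": [0.07,0.082,0],"rot": [0,0,0],"hand": 1},{"travel": [0,0,0],"rot": [0,0,0],"hand": 1}])

```text
clock: 2.6
position: [545.8, -189.1, 255.0]
ee_rot: [0.992, -0.124, -0.001, 0.0]
contact_force: [0.2, -0.6, 0.1]
gripper_width: 85.4
grasp_force: 0.0
```

servo_tool(motion=[{"travel": [0,0,0],"rot": [0.0097,0.0136,0],"hand": 1},{"travel": [0,0,0],"rot": [0.0097,0.0136,0],"hand": 1},{"travel": [0,0,0],"rot": [0.0097,0.0136,0],"hand": 1},{"travel": [0,0,0],"rot": [0.0097,0.0136,0],"hand": 1},{"travel": [0,0,0],"rot": [0.0097,0.0136,0],"hand": 1},{"travel": [0,0,0],"rot": [0,0,-0.018],"hand": 1},{"travel": [0,0,0],"rot": [0,0,-0.018],"hand": 1},{"travel": [0,0,0],"rot": [0,0,-0.018],"hand": 1},{"travel": [0,0,0],"rot": [0,0,-0.018],"hand": 1},{"travel": [0,0,0],"rot": [0,0,0],"hand": 1}])

```text
clock: 3.43
position: [544.0, -185.6, 256.1]
ee_rot: [0.961, 0.101, 0.25, -0.07]
contact_force: [-0.6, -0.0, -0.5]
gripper_width: 85.4
grasp_force: 0.0
```

```bash
python3 -c "
from g import *
rep([592.1,-171.5,148.2])"
```

```text
clk 3.43 j [-0.22  0.13 -0.23 -0.4  -0.8   2.22] tcp [ 544.  -185.6  256.1] w 85.4 g 0.0
F tool [-0.8 -0.1  0.2] M tool [-0.087 -1.031  0.023]
tilt err tool deg [-0.28 -0.   -0.  ] x ang 10.5
grasp pt -> c (world, tool) [ -9.9   6.3 137.4]
```

servo_tool(motion=[{"travel": [-0.04,0.025,0.1],"rot": [0,0,0],"hand": 1},{"travel": [0,0,0.1],"rot": [0,0,0],"hand": 1},{"travel": [0,0,0.1],"rot": [0,0,0],"hand": 1},{"travel": [0,0,0],"rot": [0,0,-0.018],"hand": 1},{"travel": [0,0,0],"rot": [0,0,-0.018],"hand": 1},{"travel": [0,0,0],"rot": [0,0,-0.018],"hand": 1},{"travel": [0,0,0],"rot": [0,0,-0.018],"hand": 1},{"travel": [0,0,0],"rot": [0,0,-0.018],"hand": 1},{"travel": [0,0,0],"rot": [0,0,-0.018],"hand": 1},{"travel": [0,0,0],"rot": [0,0,-0.018],"hand": 1}])

```text
clock: 4.27
position: [572.1, -179.6, 185.7]
ee_rot: [0.847, 0.463, 0.257, 0.032]
contact_force: [0.4, 0.7, 0.1]
gripper_width: 85.3
grasp_force: 0.0
```

```bash
python3 -c "
from g import *
rep([592.1,-171.5,148.2])
st=sensors.read_state();o=[]
for m,(x0,y0) in {'top':(285,125),'side':(265,170)}.items():
    im,d=get_image(m);c=im[y0:y0+100,x0:x0+100,::-1];o.append(cv2.resize(c,(400,400),interpolation=cv2.INTER_CUBIC))
    print(m,proj(m,[st['position'],[592.1,-171.5,148.2]]).round(1))
cv2.imwrite('pics/a1.png',np.hstack(o))"
```

```text
clk 4.27 j [-0.2   0.24 -0.26 -0.46 -0.67  3.08] tcp [ 572.1 -179.6  185.7] w 85.3 g 0.0
F tool [ 0.7 -0.1  0.2] M tool [ 0.578 -0.814 -0.004]
tilt err tool deg [-0.19 -0.19  0.  ] x ang 61.4
grasp pt -> c (world, tool) [ 0.1 -0.2 62.3]
top [[340.3 187.5]
 [335.6 181.3]]
side [[309.2 221.6]
 [313.6 228.6]]
```

View pics/a1.png

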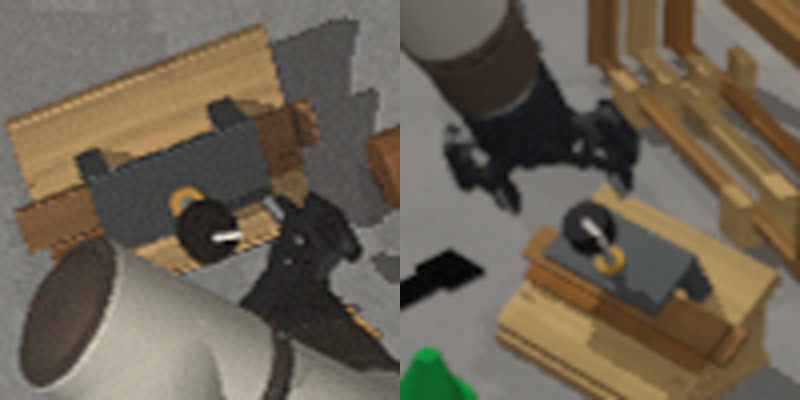

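The picture shows the gripper standing over the knob, which is still at about (312,226) in the side view and lined up with the tool axis. The pixels I used are the knob's middle, not its top, so I advance about 50 mm.

servo_tool(motion=[{"travel": [0,0,0.06],"rot": [0,0,0.01],"hand": 1},{"travel": [0,0,0.06],"rot": [0,0,0],"hand": 1},{"travel": [0,0,0.05],"rot": [0,0,0],"hand": 1},{"travel": [0,0,0.03],"rot": [0,0,0],"hand": 1},{"travel": [0,0,0],"rot": [0,0,0],"hand": 0.65},{"travel": [0,0,0],"rot": [0,0,0],"hand": 0.58},{"travel": [0,0,0],"rot": [0,0,0],"hand": 0.55},{"travel": [0,0,0],"rot": [0,0,0],"hand": 0.55}])

```text
clock: 5.03
position: [595.8, -171.6, 143.4]
ee_rot: [0.862, 0.435, 0.259, 0.025]
contact_force: [0.5, -0.1, -0.4]
gripper_width: 47.1
grasp_force: 0.0
```

```bash
python3 -c "
from g import *
rep([586.5,-173.7,158.6])
o=[]
for m,(x0,y0) in {'top':(285,125),'side':(265,170)}.items():
    im,d=get_image(m);c=im[y0:y0+100,x0:x0+100,::-1];o.append(cv2.resize(c,(400,400),interpolation=cv2.INTER_CUBIC))
cv2.imwrite('pics/a2.png',np.hstack(o))"
```

```text
clk 5.03 j [-0.18  0.32 -0.26 -0.5  -0.59  3.05] tcp [ 595.8 -171.6  143.4] w 47.1 g 0.0
F tool [0.  0.3 0.5] M tool [ 0.501 -0.885 -0.029]
tilt err tool deg [-0.08 -0.19 -0.  ] x ang 57.5
grasp pt -> c (world, tool) [ 0.3 -1.4  1.1]
```

View pics/a2.png

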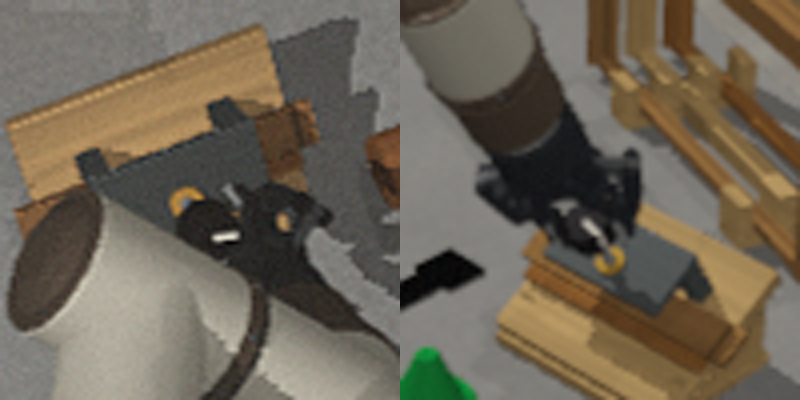

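The knob is between the fingers, opening 47 mm, with no contact. Closing now.

servo_tool(motion=[{"travel": [0,0,0],"rot": [0,0,0],"hand": 0.45},{"travel": [0,0,0],"rot": [0,0,0],"hand": 0.4},{"travel": [0,0,0],"rot": [0,0,0],"hand": 0.3},{"travel": [0,0,0],"rot": [0,0,0],"hand": 0.3},{"travel": [0,0,0],"rot": [0,0,0],"hand": 0.3}])

```text
clock: 5.55
position: [594.3, -170.9, 143.1]
ee_rot: [0.862, 0.436, 0.258, 0.023]
contact_force: [-4.3, 2.2, 3.8]
gripper_width: 38.4
grasp_force: 59.4
```

```bash
python3 -c "
from g import *
rep([586.5,-173.7,158.6])"
```

```text
clk 5.55 j [-0.18  0.32 -0.26 -0.5  -0.59  3.05] tcp [ 594.3 -170.9  143.1] w 38.4 g 59.4
F tool [ 1.2 -3.5 -4.8] M tool [ 1.499 -0.747  0.011]
tilt err tool deg [-0.25 -0.18 -0.  ] x ang 57.4
grasp pt -> c (world, tool) [0.6 0.  1.4]
```

The arm gives easily (1.5 mm for about 4 N). I'll centre by that amount and screw in.

servo_tool(motion=[{"travel": [0,-0.006,0],"rot": [0,0,0.008],"hand": 0.3},{"travel": [0,0,0.0004],"rot": [0,0,0.018],"hand": 0.3},{"travel": [0,0,0.0004],"rot": [0,0,0.018],"hand": 0.3},{"travel": [0,0,0.0004],"rot": [0,0,0.018],"hand": 0.3},{"travel": [0,0,0.0004],"rot": [0,0,0.018],"hand": 0.3},{"travel": [0,0,0.0004],"rot": [0,0,0.018],"hand": 0.3},{"travel": [0,0,0.0004],"rot": [0,0,0.018],"hand": 0.3},{"travel": [0,0,0.0004],"rot": [0,0,0.018],"hand": 0.3},{"travel": [0,0,0.0004],"rot": [0,0,0.018],"hand": 0.3},{"travel": [0,0,0.0004],"rot": [0,0,0.018],"hand": 0.3}])

```text
clock: 6.38
position: [593.3, -169.1, 141.9]
ee_rot: [0.964, -0.066, 0.233, -0.112]
contact_force: [-5.9, 3.6, 4.8]
gripper_width: 37.9
grasp_force: 60.3
```

```bash
python3 -c "
from g import *
rep([586.5,-173.7,158.6])"
```

```text
clk 6.38 j [-0.18  0.32 -0.26 -0.5  -0.59  1.97] tcp [ 593.3 -169.1  141.9] w 37.9 g 60.3
F tool [-3.8 -4.2 -6.3] M tool [ 0.863 -1.846 -0.101]
tilt err tool deg [-0.34  0.22  0.  ] x ang -11.5
grasp pt -> c (world, tool) [2.1 0.8 0.6]
```

servo_tool(motion=[{"travel": [-0.004,-0.004,0.0],"rot": [0,0,0.018],"hand": 0.3},{"travel": [0,0,0.0003],"rot": [0,0,0.018],"hand": 0.3},{"travel": [0,0,0.0003],"rot": [0,0,0.018],"hand": 0.3},{"travel": [0,0,0.0003],"rot": [0,0,0.018],"hand": 0.3},{"travel": [0,0,0.0003],"rot": [0,0,0.018],"hand": 0.3},{"travel": [0,0,0.0003],"rot": [0,0,0.018],"hand": 0.3},{"travel": [0,0,0.0003],"rot": [0,0,0.018],"hand": 0.3},{"travel": [0,0,0.0003],"rot": [0,0,0.018],"hand": 0.3},{"travel": [0,0,0.0003],"rot": [0,0,0.018],"hand": 0.3},{"travel": [0,0,0.0003],"rot": [0,0,0.018],"hand": 0.3}])

```text
clock: 7.22
position: [593.9, -167.2, 141.7]
ee_rot: [0.778, -0.572, 0.137, -0.22]
contact_force: [-2.9, 5.6, 4.3]
gripper_width: 38.6
grasp_force: 60.0
```

```bash
python3 -c "
from g import *
rep([586.5,-173.7,158.6])"
```

```text
clk 7.22 j [-0.17  0.32 -0.27 -0.5  -0.58  0.84] tcp [ 593.9 -167.2  141.7] w 38.6 g 60.0
F tool [-6.4 -1.1 -4. ] M tool [-0.55  -1.96  -0.118]
tilt err tool deg [-0.07  0.4   0.  ] x ang -72.1
grasp pt -> c (world, tool) [ 3.2 -0.7 -0.3]
```

servo_tool(motion=[{"travel": [0,0,0.0003],"rot": [0,0,0.018],"hand": 0.3},{"travel": [0,0,0.0003],"rot": [0,0,0.018],"hand": 0.3},{"travel": [0,0,0.0003],"rot": [0,0,0.018],"hand": 0.3},{"travel": [0,0,0.0003],"rot": [0,0,0.018],"hand": 0.3},{"travel": [0,0,0.0003],"rot": [0,0,0.018],"hand": 0.3},{"travel": [0,0,0.0003],"rot": [0,0,0.018],"hand": 0.3},{"travel": [0,0,0.0003],"rot": [0,0,0.018],"hand": 0.3},{"travel": [0,0,0.0003],"rot": [0,0,0.018],"hand": 0.3},{"travel": [0,0,0.0003],"rot": [0,0,0.018],"hand": 0.3},{"travel": [0,0,0.0003],"rot": [0,0,0.018],"hand": 0.3}])

```text
clock: 8.05
position: [595.6, -166.6, 141.8]
ee_rot: [-0.35, 0.9, 0.002, 0.261]
contact_force: [0.9, 6.9, 4.6]
gripper_width: 38.2
grasp_force: 59.9
```

```bash
python3 -c "
from g import *
rep([586.5,-173.7,158.6])"
```

```text
clk 8.05 j [-0.17  0.32 -0.26 -0.5  -0.58 -0.29] tcp [ 595.6 -166.6  141.8] w 38.2 g 59.9
F tool [-7.1  3.9 -2.3] M tool [-2.078 -1.283 -0.092]
tilt err tool deg [0.25 0.34 0.  ] x ang -134.5
grasp pt -> c (world, tool) [ 2.1 -2.6 -1.1]
```

servo_tool(motion=[{"travel": [-0.008,0.004,0.0003],"rot": [0,0,0.018],"hand": 0.3},{"travel": [0,0,0.0003],"rot": [0,0,0.018],"hand": 0.3},{"travel": [0,0,0.0003],"rot": [0,0,0.018],"hand": 0.3},{"travel": [0,0,0.0003],"rot": [0,0,0.018],"hand": 0.3},{"travel": [0,0,0.0003],"rot": [0,0,0.018],"hand": 0.3},{"travel": [0,0,0.0003],"rot": [0,0,0.018],"hand": 0.3},{"travel": [0,0,0.0003],"rot": [0,0,0.018],"hand": 0.3},{"travel": [0,0,0.0003],"rot": [0,0,0.018],"hand": 0.3},{"travel": [0,0,0.0003],"rot": [0,0,0.018],"hand": 0.3},{"travel": [0,0,0.0003],"rot": [0,0,0.018],"hand": 0.3}])

```text
clock: 8.88
position: [597.6, -167.2, 141.9]
ee_rot: [0.187, 0.947, 0.139, 0.221]
contact_force: [3.8, -1.1, 0.8]
gripper_width: 38.4
grasp_force: 60.2
```

```bash
python3 -c "
from g import *
rep([586.5,-173.7,158.6])"
```

```text
clk 8.88 j [-0.17  0.32 -0.26 -0.5  -0.57 -1.43] tcp [ 597.6 -167.2  141.9] w 38.4 g 60.2
F tool [-3.9  0.4  0.9] M tool [ 0.389 -0.138 -0.061]
tilt err tool deg [ 0.23  0.21 -0.  ] x ang 153.5
grasp pt -> c (world, tool) [ 0.4 -3.3 -1.9]
```

servo_tool(motion=[{"travel": [-0.004,0,0.0003],"rot": [0,0,0.018],"hand": 0.3},{"travel": [0,0,0.0003],"rot": [0,0,0.018],"hand": 0.3},{"travel": [0,0,0.0003],"rot": [0,0,0.018],"hand": 0.3},{"travel": [0,0,0.0003],"rot": [0,0,0.018],"hand": 0.3},{"travel": [0,0,0.0003],"rot": [0,0,0.018],"hand": 0.3},{"travel": [0,0,0.0003],"rot": [0,0,0.018],"hand": 0.3},{"travel": [0,0,0.0003],"rot": [0,0,0.018],"hand": 0.3},{"travel": [0,0,0.0003],"rot": [0,0,0.018],"hand": 0.3},{"travel": [0,0,0.0003],"rot": [0,0,0.018],"hand": 0.3},{"travel": [0,0,0.0003],"rot": [0,0,0.018],"hand": 0.3}])

```text
clock: 9.72
position: [597.4, -168.5, 140.4]
ee_rot: [0.666, 0.7, 0.235, 0.112]
contact_force: [-0.0, -4.1, -2.2]
gripper_width: 38.4
grasp_force: 60.2
```

```bash
python3 -c "
from g import *
rep([586.5,-173.7,158.6])"
```

```text
clk 9.72 j [-0.17  0.33 -0.26 -0.49 -0.57 -2.56] tcp [ 597.4 -168.5  140.4] w 38.4 g 60.2
F tool [-4.4 -1.1  1.2] M tool [ 0.913 -1.618 -0.1  ]
tilt err tool deg [ 0.13 -0.05  0.  ] x ang 95.2
grasp pt -> c (world, tool) [-1.3 -1.  -2.8]
```

servo_tool(motion=[{"travel": [0,0,0.0003],"rot": [0,0,0.018],"hand": 0.3},{"travel": [0,0,0.0003],"rot": [0,0,0.018],"hand": 0.3},{"travel": [0,0,0.0003],"rot": [0,0,0.018],"hand": 0.3},{"travel": [0,0,0.0003],"rot": [0,0,0.015],"hand": 0.3},{"travel": [0,0,0],"rot": [0,0,0],"hand": 0.3},{"travel": [0,0,0],"rot": [0,0,0],"hand": 0.3},{"travel": [0,0,0],"rot": [0,0,0],"hand": 0.8},{"travel": [0,0,0],"rot": [0,0,0],"hand": 0.8},{"travel": [0,0,0],"rot": [0,0,0],"hand": 0.8},{"travel": [0,0,0],"rot": [0,0,0],"hand": 0.8}])

```text
clock: 10.55
position: [597.2, -166.4, 139.9]
ee_rot: [0.799, 0.543, 0.253, 0.057]
contact_force: [0.6, 0.8, 0.0]
gripper_width: 68.2
grasp_force: 0.0
```

```bash
python3 -c "
from g import *
rep([586.5,-173.7,158.6])"
```

```text
clk 10.55 j [-0.17  0.33 -0.26 -0.5  -0.58 -2.98] tcp [ 597.2 -166.4  139.9] w 68.2 g 0.0
F tool [0.9 0.2 0.4] M tool [ 0.717 -0.67   0.053]
tilt err tool deg [-0.09 -0.24  0.  ] x ang 72.5
grasp pt -> c (world, tool) [-3.2  0.8 -3.5]
```

servo_tool(motion=[{"travel": [-0.006,0,0],"rot": [0,0,-0.0195],"hand": 0.8},{"travel": [0,0,0],"rot": [0,0,-0.0195],"hand": 0.8},{"travel": [0,0,0],"rot": [0,0,-0.0195],"hand": 0.8},{"travel": [0,0,0],"rot": [0,0,-0.0195],"hand": 0.8},{"travel": [0,0,0],"rot": [0,0,-0.0195],"hand": 0.8},{"travel": [0,0,0],"rot": [0,0,-0.0195],"hand": 0.8},{"travel": [0,0,0],"rot": [0,0,-0.0195],"hand": 0.8},{"travel": [0,0,0],"rot": [0,0,-0.0195],"hand": 0.8},{"travel": [0,0,0],"rot": [0,0,-0.0195],"hand": 0.8},{"travel": [0,0,0],"rot": [0,0,-0.0195],"hand": 0.8}])

```text
clock: 11.38
position: [596.7, -167.8, 139.3]
ee_rot: [0.338, 0.904, 0.174, 0.193]
contact_force: [0.1, 0.3, 1.7]
gripper_width: 68.4
grasp_force: 0.0
```

servo_tool(motion=[{"travel": [0,0,0],"rot": [0,0,-0.0195],"hand": 0.8},{"travel": [0,0,0],"rot": [0,0,-0.0195],"hand": 0.8},{"travel": [0,0,0],"rot": [0,0,-0.0195],"hand": 0.8},{"travel": [0,0,0],"rot": [0,0,-0.0195],"hand": 0.8},{"travel": [0,0,0],"rot": [0,0,-0.0195],"hand": 0.8},{"travel": [0,0,0],"rot": [0,0,-0.0195],"hand": 0.8},{"travel": [0,0,0],"rot": [0,0,-0.0195],"hand": 0.8},{"travel": [0,0,0],"rot": [0,0,-0.0195],"hand": 0.8},{"travel": [0,0,0],"rot": [0,0,-0.0195],"hand": 0.8},{"travel": [0,0,0],"rot": [0,0,-0.0195],"hand": 0.8}])

```text
clock: 12.22
position: [596.8, -167.8, 139.3]
ee_rot: [-0.243, 0.935, 0.031, 0.258]
contact_force: [-0.7, 0.0, 0.7]
gripper_width: 68.1
grasp_force: 0.0
```

servo_tool(motion=[{"travel": [0,0,0],"rot": [0,0,-0.0195],"hand": 0.8},{"travel": [0,0,0],"rot": [0,0,-0.0195],"hand": 0.8},{"travel": [0,0,0],"rot": [0,0,-0.0195],"hand": 0.8},{"travel": [0,0,0],"rot": [0,0,-0.0195],"hand": 0.8},{"travel": [0,0,0],"rot": [0,0,-0.0195],"hand": 0.8},{"travel": [0,0,0],"rot": [0,0,-0.0195],"hand": 0.8},{"travel": [0,0,0],"rot": [0,0,-0.0195],"hand": 0.8},{"travel": [0,0,0],"rot": [0,0,-0.0195],"hand": 0.8},{"travel": [0,0,0],"rot": [0,0,-0.0195],"hand": 0.8},{"travel": [0,0,0],"rot": [0,0,-0.0195],"hand": 0.8}])

```text
clock: 13.05
position: [596.8, -167.8, 139.3]
ee_rot: [0.736, -0.625, 0.123, -0.229]
contact_force: [-0.3, 0.5, -0.6]
gripper_width: 68.1
grasp_force: 0.0
```

servo_tool(motion=[{"travel": [0,0,0],"rot": [0,0,-0.0195],"hand": 0.8},{"travel": [0,0,0],"rot": [0,0,-0.0195],"hand": 0.8},{"travel": [0,0,0],"rot": [0,0,-0.0195],"hand": 0.8},{"travel": [0,0,0],"rot": [0,0,-0.0195],"hand": 0.8},{"travel": [0,0,0],"rot": [0,0,-0.0195],"hand": 0.8},{"travel": [0,0,0],"rot": [0,0,-0.0195],"hand": 0.8},{"travel": [0,0,0],"rot": [0,0,-0.0195],"hand": 0.8},{"travel": [0,0,0],"rot": [0,0,0],"hand": 0.8},{"travel": [0,0,0],"rot": [0,0,0],"hand": 0.55},{"travel": [0,0,0],"rot": [0,0,0],"hand": 0.55}])

```text
clock: 13.88
position: [596.7, -168.1, 139.2]
ee_rot: [0.928, -0.266, 0.206, -0.158]
contact_force: [0.4, 0.9, -0.1]
gripper_width: 47.8
grasp_force: 0.0
```

```bash
python3 -c "
from g import *
rep([586.5,-173.7,158.6])
st=sensors.read_state()
im,d=get_image('top');a=cv2.resize(im[140:220,295:375,::-1],(400,400),interpolation=cv2.INTER_CUBIC)
im,d=get_image('side');b=cv2.resize(im[190:270,275:355,::-1],(400,400),interpolation=cv2.INTER_CUBIC)
cv2.imwrite('pics/a3.png',np.hstack([a,b]))"
```

```text
clk 13.88 j [-0.17  0.33 -0.26 -0.5  -0.58  1.55] tcp [ 596.7 -168.1  139.2] w 47.8 g 0.0
F tool [-0.2 -0.9  0.5] M tool [-0.741 -0.505  0.065]
tilt err tool deg [-0.19  0.13  0.  ] x ang -35.9
grasp pt -> c (world, tool) [ 1.   1.1 -3.6]
```

View pics/a3.png

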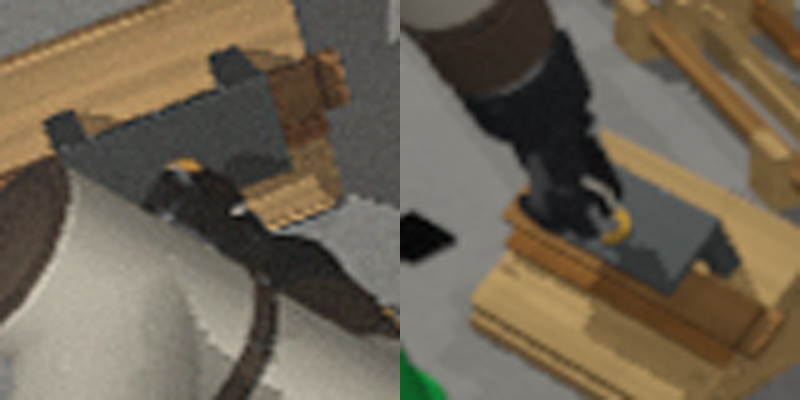

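The picture shows the fingers astride the knob, with the white line pointing nearly as at the start. That fits almost a full turn without slip. I grip again and continue.

servo_tool(motion=[{"travel": [0,0,0],"rot": [0,0,0],"hand": 0.4},{"travel": [0,0,0],"rot": [0,0,0],"hand": 0.3},{"travel": [0,0,0],"rot": [0,0,0],"hand": 0.3},{"travel": [0,0,0],"rot": [0,0,0],"hand": 0.3},{"travel": [0,0,0.0003],"rot": [0,0,0.016],"hand": 0.3},{"travel": [0,0,0.0003],"rot": [0,0,0.016],"hand": 0.3},{"travel": [0,0,0.0003],"rot": [0,0,0.016],"hand": 0.3},{"travel": [0,0,0.0003],"rot": [0,0,0.016],"hand": 0.3},{"travel": [0,0,0.0003],"rot": [0,0,0.016],"hand": 0.3},{"travel": [0,0,0.0003],"rot": [0,0,0.016],"hand": 0.3}])

```text
clock: 14.82
position: [596.6, -168.1, 139.0]
ee_rot: [0.807, -0.531, 0.149, -0.212]
contact_force: [-2.1, 0.8, 4.1]
gripper_width: 38.6
grasp_force: 60.0
```

```bash
python3 -c "
from g import *
rep([586.5,-173.7,158.6]);print(sensors.read_state()['joint_efforts'].round(2))"
```

```text
clk 14.82 j [-0.17  0.33 -0.26 -0.5  -0.58  0.95] tcp [ 596.6 -168.1  139. ] w 38.6 g 60.0
F tool [-1.5 -0.7 -4.4] M tool [-0.986 -0.551  0.022]
tilt err tool deg [-0.07  0.23  0.  ] x ang -67.0
grasp pt -> c (world, tool) [ 1.5  0.2 -3.7]
[ -0.26 -31.68  16.24   2.74   1.05   0.72]
```

servo_tool(motion=[{"travel": [0,0,0.0003],"rot": [0,0,0.014],"hand": 0.3},{"travel": [0,0,0.0003],"rot": [0,0,0.014],"hand": 0.3},{"travel": [0,0,0.0003],"rot": [0,0,0.014],"hand": 0.3},{"travel": [0,0,0.0003],"rot": [0,0,0.014],"hand": 0.3},{"travel": [0,0,0.0003],"rot": [0,0,0.014],"hand": 0.3},{"travel": [0,0,0.0003],"rot": [0,0,0.014],"hand": 0.3},{"travel": [0,0,0.0003],"rot": [0,0,0.014],"hand": 0.3},{"travel": [0,0,0.0003],"rot": [0,0,0.014],"hand": 0.3}])

```text
clock: 15.48
position: [596.5, -167.7, 138.3]
ee_rot: [-0.575, 0.776, -0.067, 0.25]
contact_force: [-4.1, 1.4, 5.4]
gripper_width: 38.5
grasp_force: 60.1
```

```bash
python3 -c "
from g import *
rep([586.5,-173.7,158.6]);print(sensors.read_state()['joint_efforts'].round(2))"
```

```text
clk 15.48 j [-0.17  0.33 -0.26 -0.5  -0.58  0.24] tcp [ 596.5 -167.7  138.3] w 38.5 g 60.1
F tool [-2.1  1.9 -6.3] M tool [-1.381 -0.016 -0.09 ]
tilt err tool deg [0.16 0.24 0.  ] x ang -103.0
grasp pt -> c (world, tool) [ 1.4 -1.3 -4.3]
[ -0.49 -31.3   16.44   2.85   1.35   0.62]
```

servo_tool(motion=[{"travel": [0,0,0.0002],"rot": [0,0,0.014],"hand": 0.3},{"travel": [0,0,0.0002],"rot": [0,0,0.014],"hand": 0.3},{"travel": [0,0,0.0002],"rot": [0,0,0.014],"hand": 0.3},{"travel": [0,0,0.0002],"rot": [0,0,0.014],"hand": 0.3},{"travel": [0,0,0.0002],"rot": [0,0,0.014],"hand": 0.3},{"travel": [0,0,0.0002],"rot": [0,0,0.014],"hand": 0.3}])

```text
clock: 15.98
position: [596.0, -168.4, 137.8]
ee_rot: [-0.353, 0.899, 0.0, 0.258]
contact_force: [-5.6, -1.9, 4.3]
gripper_width: 38.6
grasp_force: 60.0
```

```bash
python3 -c "
from g import *
rep([586.5,-173.7,158.6]);print(sensors.read_state()['joint_efforts'].round(2))"
```

```text
clk 15.98 j [-0.17  0.33 -0.27 -0.5  -0.58 -0.28] tcp [ 596.  -168.4  137.8] w 38.6 g 60.0
F tool [ 2.7  1.3 -6.7] M tool [-0.972  1.518 -1.093]
tilt err tool deg [ 0.25  0.02 -0.  ] x ang -134.2
grasp pt -> c (world, tool) [-0.5 -1.7 -4.4]
[  1.13 -31.09  17.4    1.61   1.35  -0.22]
```

servo_tool(motion=[{"travel": [0,0,0.0002],"rot": [0,0,0.014],"hand": 0.3},{"travel": [0,0,0.0002],"rot": [0,0,0.014],"hand": 0.3},{"travel": [0,0,0.0002],"rot": [0,0,0.014],"hand": 0.3},{"travel": [0,0,0.0002],"rot": [0,0,0.014],"hand": 0.3},{"travel": [0,0,0.0002],"rot": [0,0,0.014],"hand": 0.3},{"travel": [0,0,0.0002],"rot": [0,0,0.014],"hand": 0.3}])

```text
clock: 16.48
position: [598.9, -167.5, 139.3]
ee_rot: [-0.108, 0.959, 0.067, 0.252]
contact_force: [-4.5, -1.7, 2.2]
gripper_width: 38.1
grasp_force: 60.4
```

```bash
python3 -c "
from g import *
rep([586.5,-173.7,158.6]);print(sensors.read_state()['joint_efforts'].round(2))"
```

```text
clk 16.48 j [-0.17  0.33 -0.26 -0.5  -0.58 -0.81] tcp [ 598.9 -167.5  139.3] w 38.1 g 60.4
F tool [ 3.  -0.4 -4.3] M tool [ 0.356  1.753 -0.051]
tilt err tool deg [0.19 0.18 0.  ] x ang -168.5
grasp pt -> c (world, tool) [ 2.  -1.6 -4.6]
[  0.25 -32.61  17.07   2.28   1.27   0.46]
```

servo_tool(motion=[{"travel": [0,0,0.0],"rot": [0,0,0.014],"hand": 0.3},{"travel": [0,0,0.0],"rot": [0,0,0.014],"hand": 0.3}])

```text
clock: 16.65
position: [596.4, -167.6, 137.6]
ee_rot: [-0.022, 0.966, 0.09, 0.242]
contact_force: [-6.8, 0.8, 6.7]
gripper_width: 38.5
grasp_force: 61.1
```

```bash
python3 -c "
from g import *
rep([586.5,-173.7,158.6]);print(sensors.read_state()['joint_efforts'].round(2))"
```

```text
clk 16.65 j [-0.17  0.33 -0.26 -0.5  -0.58 -0.99] tcp [ 596.4 -167.6  137.6] w 38.5 g 61.1
F tool [ 2.8  2.5 -8.8] M tool [-0.384  1.66  -0.658]
tilt err tool deg [ 0.28 -0.16 -0.  ] x ang 179.9
grasp pt -> c (world, tool) [-1.2 -1.8 -4.9]
[  1.15 -30.85  18.17   2.24   1.66   0.39]
```

servo_tool(motion=[{"travel": [0,0,0.0],"rot": [0,0,0.014],"hand": 0.3},{"travel": [0,0,0.0],"rot": [0,0,0.014],"hand": 0.3}])

```text
clock: 16.82
position: [594.6, -167.0, 136.7]
ee_rot: [0.063, 0.964, 0.111, 0.231]
contact_force: [-8.0, 2.7, 6.8]
gripper_width: 38.1
grasp_force: 61.1
```

```bash
python3 -c "
from g import *
rep([586.5,-173.7,158.6]);print(sensors.read_state()['joint_efforts'].round(2))
o=[]
im,d=get_image('top');a=cv2.resize(im[140:220,295:375,::-1],(400,400),interpolation=cv2.INTER_CUBIC)
im,d=get_image('side');b=cv2.resize(im[190:270,275:355,::-1],(400,400),interpolation=cv2.INTER_CUBIC)
cv2.imwrite('pics/a4.png',np.hstack([a,b]))"
```

```text
clk 16.82 j [-0.17  0.33 -0.27 -0.5  -0.58 -1.16] tcp [ 594.6 -167.   136.7] w 38.1 g 61.1
F tool [ 4.6  3.7 -9.1] M tool [-0.953  2.303 -1.312]
tilt err tool deg [ 0.31 -0.45 -0.  ] x ang 169.0
grasp pt -> c (world, tool) [-3.5 -1.7 -4.9]
[ -1.23 -29.1   18.16   2.26   2.5   -0.44]
```

View pics/a4.png

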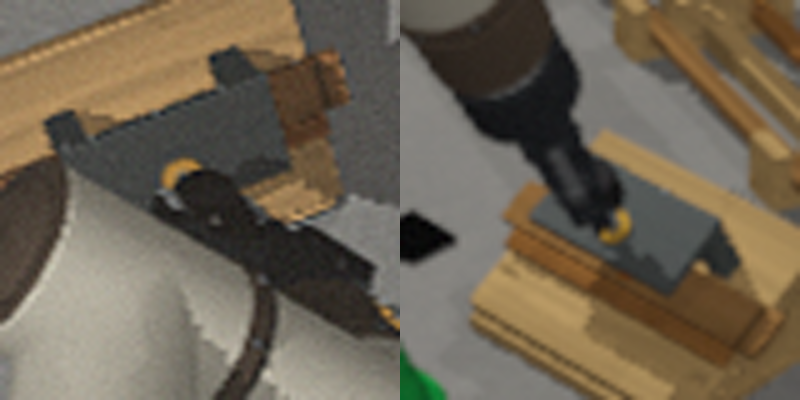

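The picture shows the fingers still around the knob. The screw torque now climbs to 1.1–1.3 N m and slips off again, against about 0.1 N m before, so the screw has bottomed. I'll let go, back away along the axis, and measure the white line.

servo_tool(motion=[{"travel": [0,0,0],"rot": [0,0,0],"hand": 0.9},{"travel": [0,0,0],"rot": [0,0,0],"hand": 0.9},{"travel": [0,0,0],"rot": [0,0,0],"hand": 0.9},{"travel": [0,0,0],"rot": [0,0,0],"hand": 0.9},{"travel": [0,0,-0.08],"rot": [0,0,0],"hand": 0.9},{"travel": [0,0,-0.1],"rot": [0,0,0],"hand": 0.9},{"travel": [0,0,-0.12],"rot": [0,0,0],"hand": 0.9},{"travel": [0,0,-0.1],"rot": [0,0,0],"hand": 0.9},{"travel": [0,0,0],"rot": [0,0,0],"hand": 0.9}])

```text
clock: 17.67
position: [551.7, -188.0, 230.1]
ee_rot: [0.062, 0.963, 0.108, 0.24]
contact_force: [0.4, -0.2, 1.1]
gripper_width: 76.7
grasp_force: 0.0
```

```bash
cat > line.py <<'E'
from g import *
def line(tag):
    o=[]
    ux=np.cross([0,1,0],n);ux/=np.linalg.norm(ux);uy=np.cross(n,ux)   # in plane of knob top, seen from above
    for m,(x0,y0) in {'top':(295,140),'side':(275,190)}.items():
        im=np.load(f'{m}0.npz')['im'] if tag=='0' else get_image(m)[0]
        c=im[y0:y0+80,x0:x0+80,::-1];o.append(cv2.resize(c,(400,400),interpolation=cv2.INTER_CUBIC))
        K=np.array([586.5,-171.7,155.])if tag=='0' else np.array([588.7,-171.,151.3]) 
        pc=proj(m,K+12*n)[0];gx,gy=int(round(pc[0])),int(round(pc[1]))
        hsv=cv2.cvtColor(im,cv2.COLOR_RGB2HSV);w=(hsv[...,1]<60)&(hsv[...,2]>120)
        v,u=np.nonzero(w[gy-10:gy+11,gx-10:gx+11]);u=u+gx-10;v=v+gy-10
        res=[]
        for a,b in zip(u,v):
            s,d=ray(m,a,b);P=s+d*(((K+12*n-s)@n)/(d@n))-K-12*n
            res.append((P@ux,P@uy))
        res=np.array(res);r=np.hypot(*res.T) if len(res) else []
        if len(res):
            k=(r<21);q=res[k];print(tag,m,'px',len(u),'in disc',k.sum(),'mean',q.mean(0).round(1),'ang',np.degrees(np.arctan2(q[:,1].mean(),q[:,0].mean())).round(1), 'ends',q[np.argmax(np.hypot(*q.T))].round(1) if len(q) else '')
    cv2.imwrite(f'pics/l{tag}.png',np.hstack(o))
E
python3 -c "
from line import *
rep([586.5,-173.7,158.6]);line('0');line('1')"
```

```text
clk 17.67 j [-0.22  0.17 -0.25 -0.42 -0.74 -1.22] tcp [ 551.7 -188.   230.1] w 76.7 g 0.0
F tool [-0.9  0.1 -0.8] M tool [0.545 0.836 0.013]
tilt err tool deg [ 0.08  0.51 -0.  ] x ang 169.0
grasp pt -> c (world, tool) [ 4.  -0.8 99.7]
0 top px 87 in disc 15 mean [  0.2 -11. ] ang -89.2 ends [-16.7 -11.8]
0 side px 106 in disc 10 mean [ 1.7 -7.8] ang -77.9 ends [  2.3 -16.4]
1 top px 46 in disc 13 mean [-7.4 -4.1] ang -151.3 ends [-15.4  -7.2]
1 side px 50 in disc 11 mean [-8.6 -0.5] ang -176.3 ends [-16.7  -4.7]
```

View pics/l1.png

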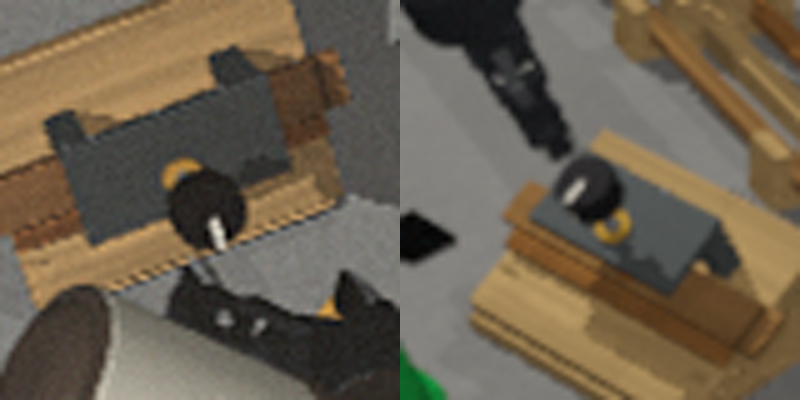

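The picture shows the white line now pointing down in the top view, at about pixel (338,186). It pointed right at the start, so the total is one turn plus about 82°, which agrees with bottoming near 7.75 rad. I go back in to grip centred and unstressed.

servo_tool(motion=[{"travel": [0.016,0.006,0.08],"rot": [0,0,0],"hand": 0.9},{"travel": [0,0,0.1],"rot": [0,0,0],"hand": 0.9},{"travel": [0,0,0.12],"rot": [0,0,0],"hand": 0.9},{"travel": [0,0,0.08],"rot": [0,0,0],"hand": 0.9},{"travel": [0,0,0.03],"rot": [0,0,0],"hand": 0.9},{"travel": [0,0,0],"rot": [0,0,0],"hand": 0.55},{"travel": [0,0,0],"rot": [0,0,0],"hand": 0.45},{"travel": [0,0,0],"rot": [0,0,0],"hand": 0.3},{"travel": [0,0,0],"rot": [0,0,0],"hand": 0.3},{"travel": [0,0,0],"rot": [0,0,0],"hand": 0.3}])

```text
clock: 18.6
position: [595.2, -165.9, 135.4]
ee_rot: [0.063, 0.964, 0.11, 0.236]
contact_force: [-1.1, -1.4, 0.7]
gripper_width: 38.6
grasp_force: 60.3
```

```bash
python3 -c "
from line import *
rep([586.5,-173.7,158.6]);print(sensors.read_state()['joints'][5])"
```

```text
clk 18.6 j [-0.17  0.33 -0.27 -0.5  -0.56 -1.16] tcp [ 595.2 -165.9  135.4] w 38.6 g 60.3
F tool [ 0.4 -1.3 -1.3] M tool [ 0.692  0.893 -0.023]
tilt err tool deg [ 0.19  0.09 -0.  ] x ang 168.9
grasp pt -> c (world, tool) [-3.9 -2.6 -6.5]
-1.1565282312245857
```

servo_tool(motion=[{"travel": [0,0,0],"rot": [0,0,0],"hand": 0.6},{"travel": [0,0,0],"rot": [0,0,0],"hand": 0.6},{"travel": [0,0,0],"rot": [0,0,0],"hand": 0.6},{"travel": [-0.012,-0.003,-0.008],"rot": [0,0,0],"hand": 0.6},{"travel": [0,0,0],"rot": [0,0,0],"hand": 0.6},{"travel": [0,0,0],"rot": [0,0,0],"hand": 0.4},{"travel": [0,0,0],"rot": [0,0,0],"hand": 0.3},{"travel": [0,0,0],"rot": [0,0,0],"hand": 0.3},{"travel": [0,0,0],"rot": [0,0,0],"hand": 0.3}])

```text
clock: 19.35
position: [597.0, -167.1, 137.6]
ee_rot: [0.062, 0.964, 0.11, 0.235]
contact_force: [-2.2, 0.5, 4.4]
gripper_width: 38.4
grasp_force: 59.8
```

```bash
python3 -c "
from line import *
rep([586.5,-173.7,158.6]);print(sensors.read_state()['joints'][5])"
```

```text
clk 19.35 j [-0.17  0.33 -0.27 -0.5  -0.57 -1.16] tcp [ 597.  -167.1  137.6] w 38.4 g 59.8
F tool [ 0.1  1.4 -4.8] M tool [0.093 0.863 0.067]
tilt err tool deg [ 0.22  0.01 -0.  ] x ang 169.0
grasp pt -> c (world, tool) [-1.1 -2.1 -5.3]
-1.1603299075717377
```

A short tightening check with this fresh grip before backing off.

servo_tool(motion=[{"travel": [0,0,0],"rot": [0,0,0.008],"hand": 0.3},{"travel": [0,0,0],"rot": [0,0,0.008],"hand": 0.3},{"travel": [0,0,0],"rot": [0,0,0],"hand": 0.3}])

```text
clock: 19.6
position: [597.1, -167.0, 137.6]
ee_rot: [0.108, 0.96, 0.121, 0.229]
contact_force: [-1.8, 0.5, 4.0]
gripper_width: 38.4
grasp_force: 59.8
```

```bash
python3 -c "
from line import *
rep([586.5,-173.7,158.6]);print(sensors.read_state()['joints'][5])"
```

```text
clk 19.6 j [-0.17  0.33 -0.27 -0.5  -0.57 -1.26] tcp [ 597.1 -167.   137.6] w 38.4 g 59.8
F tool [ 0.   1.4 -4.2] M tool [ 0.079  0.999 -1.756]
tilt err tool deg [ 0.18 -0.07  0.  ] x ang 163.3
grasp pt -> c (world, tool) [-1.2 -2.  -5.3]
-1.2568353097674299
```

Torque jumps to 1.76 N m within 5°, so it is firmly bottomed. I'll unwind that first to find zero torque.

servo_tool(motion=[{"travel": [0,0,0],"rot": [0,0,-0.008],"hand": 0.3},{"travel": [0,0,0],"rot": [0,0,0],"hand": 0.3}])

```text
clock: 19.77
position: [597.0, -167.0, 137.6]
ee_rot: [0.085, 0.962, 0.115, 0.233]
contact_force: [-2.1, 1.6, 5.3]
gripper_width: 38.3
grasp_force: 59.9
```

```bash
python3 -c "
from line import *
rep();print(sensors.read_state()['joints'][5])"
```

```text
clk 19.77 j [-0.17  0.33 -0.27 -0.5  -0.57 -1.21] tcp [ 597.  -167.   137.6] w 38.3 g 59.9
F tool [-0.1  2.7 -5.3] M tool [ 0.067  0.905 -0.821]
tilt err tool deg [ 0.2  -0.01  0.  ] x ang 166.1
-1.2078500919364
```

servo_tool(motion=[{"travel": [0,0,0],"rot": [0,0,-0.008],"hand": 0.3},{"travel": [0,0,0],"rot": [0,0,0],"hand": 0.3}])

```text
clock: 19.93
position: [597.0, -167.0, 137.6]
ee_rot: [0.063, 0.964, 0.11, 0.235]
contact_force: [-2.0, -0.3, 5.1]
gripper_width: 38.2
grasp_force: 60.0
```

```bash
python3 -c "
from line import *
rep();print(sensors.read_state()['joints'][5])"
```

```text
clk 19.93 j [-0.17  0.33 -0.27 -0.5  -0.57 -1.16] tcp [ 597.  -167.   137.6] w 38.2 g 60.0
F tool [-0.5  0.8 -5.4] M tool [ 0.03   0.887 -0.097]
tilt err tool deg [ 0.23  0.03 -0.  ] x ang 168.9
-1.1609720437388
```

It is fully elastic with zero torque at joint 6 ≈ -1.157. Now back off a quarter turn.

servo_tool(motion=[{"travel": [0,0,-0.0006],"rot": [0,0,-0.018],"hand": 0.3},{"travel": [0,0,-0.0006],"rot": [0,0,-0.018],"hand": 0.3},{"travel": [0,0,-0.0006],"rot": [0,0,-0.018],"hand": 0.3},{"travel": [0,0,-0.0006],"rot": [0,0,-0.018],"hand": 0.3},{"travel": [0,0,-0.0006],"rot": [0,0,-0.018],"hand": 0.3},{"travel": [0,0,-0.0006],"rot": [0,0,-0.018],"hand": 0.3},{"travel": [0,0,-0.0006],"rot": [0,0,-0.018],"hand": 0.3},{"travel": [0,0,-0.0006],"rot": [0,0,-0.018],"hand": 0.3},{"travel": [0,0,-0.0006],"rot": [0,0,-0.018],"hand": 0.3},{"travel": [0,0,-0.0006],"rot": [0,0,-0.018],"hand": 0.3}])

```text
clock: 20.77
position: [596.8, -167.7, 138.5]
ee_rot: [-0.464, 0.847, -0.034, 0.258]
contact_force: [0.1, 0.9, 2.0]
gripper_width: 38.2
grasp_force: 59.9
```

servo_tool(motion=[{"travel": [0,0,0],"rot": [0,0,-0.018],"hand": 0.3},{"travel": [0,0,0],"rot": [0,0,-0.018],"hand": 0.3},{"travel": [0,0,0],"rot": [0,0,-0.018],"hand": 0.3},{"travel": [0,0,0],"rot": [0,0,-0.017],"hand": 0.3},{"travel": [0,0,0],"rot": [0,0,0],"hand": 0.3},{"travel": [0,0,0],"rot": [0,0,0],"hand": 0.3}])

```text
clock: 21.27
position: [597.0, -167.7, 139.0]
ee_rot: [-0.638, 0.725, -0.09, 0.245]
contact_force: [-0.2, -0.8, 3.1]
gripper_width: 38.5
grasp_force: 60.0
```

```bash
python3 -c "
from line import *
rep();print(sensors.read_state()['joints'][5])"
```

```text
clk 21.27 j [-0.17  0.33 -0.27 -0.5  -0.57  0.41] tcp [ 597.  -167.7  139. ] w 38.5 g 60.0
F tool [ 0.  -1.3 -2.9] M tool [-0.188  0.284 -0.084]
tilt err tool deg [-0.11  0.19  0.  ] x ang -94.0
0.4117305838363648
```

servo_tool(motion=[{"travel": [0,0,0],"rot": [0,0,0],"hand": 0.9},{"travel": [0,0,0],"rot": [0,0,0],"hand": 0.9},{"travel": [0,0,0],"rot": [0,0,0],"hand": 0.9},{"travel": [0,0,0],"rot": [0,0,0],"hand": 0.9},{"travel": [0,0,-0.08],"rot": [0,0,0],"hand": 0.9},{"travel": [0,0,-0.12],"rot": [0,0,0],"hand": 0.9},{"travel": [0,0,-0.12],"rot": [0,0,0],"hand": 0.9},{"travel": [0,0,-0.12],"rot": [0,0,0],"hand": 0.9},{"travel": [0,0,-0.1],"rot": [0,0,0],"hand": 0.9},{"travel": [0,0,0],"rot": [0,0,0],"hand": 0.9}])

```text
clock: 22.1
position: [533.4, -193.5, 260.9]
ee_rot: [-0.639, 0.723, -0.093, 0.246]
contact_force: [0.8, -0.3, 0.9]
gripper_width: 76.7
grasp_force: 0.0
```

```bash
python3 -c "
from line import *
rep();line('2')"
```

```text
clk 22.1 j [-0.24  0.12 -0.23 -0.41 -0.81  0.34] tcp [ 533.4 -193.5  260.9] w 76.7 g 0.0
F tool [-0.  -1.1 -0.4] M tool [-0.796  0.45  -0.009]
tilt err tool deg [-0.46  0.08 -0.  ] x ang -93.7
2 top px 61 in disc 11 mean [ 5.1 -9.9] ang -62.9 ends [  8.1 -17.3]
2 side px 110 in disc 12 mean [ 3.6 -7.3] ang -63.9 ends [  7.4 -17.8]
```

View pics/l2.png

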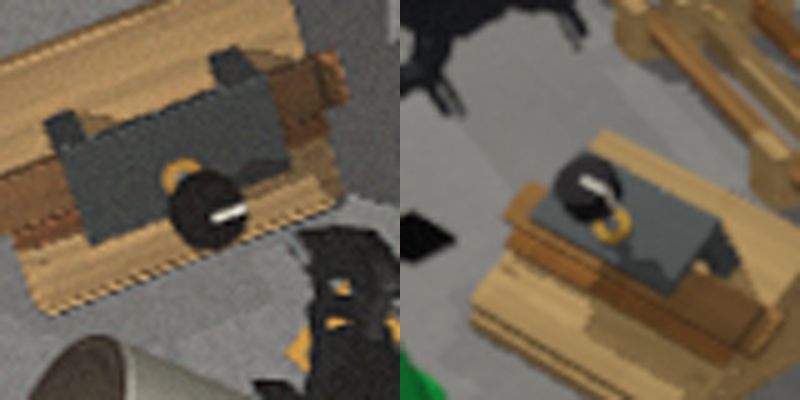

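The line in the top view has turned from pointing down to pointing right, at about pixel (341,182). That is a quarter turn anticlockwise, and the gripper is clear of everything.

```bash
python3 -c "
from bench import job_done
print(job_done())"
```

```text
the job is handed in; nothing more can be done
None
```

I screwed the knob in until it bottomed, where torque rose to about 1.8 N m, then backed it off about 90° and let go; the gripper touched nothing else, and I handed the job in at about 22 s of the 72 s allowed.

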